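# Reset the tripped saw breaker on the workshop feed board

## Task

The mitre saw's breaker on the bench feed board has tripped: its lever stands part-way, while one neighbour is on and the other is switched off. Reset it: push the tripped lever fully off (towards the robot) first, then throw it fully on (away from the robot) and let go. Leave the other two levers as they are.

Things in the scene. Friction and masses are not known exactly. Their poses are not given: they have to be found in the camera images.
- saw_breaker_top (a point): Tripped breaker: centre of the top face of its black housing (130 x 76 x 55 mm; top 85 mm above the bench, on a 30 mm high grey board). x: level, the way a lever is thrown ON, away from the robot (board turned up to 20 deg); y: along the row; z: up. One of 3 identical fixed breakers 100 mm apart along y, order varies; the tripped one has its lever within 10 deg of upright.
- saw_lever (a joint): Tripped lever, rad: 0 fully off, leaning 34 deg to the robot (-x); 0.6 upright; 1.2 fully on, 34 deg to +x. Starts 0.45-0.75. White paddle 24 mm wide (y), 12 thick, 75 long from a hinge 20 mm below the top-face centre: upright it stands 55 mm above the top face; at either end its tip is 42 above, 42 to the side. Hard stops; stays where left; 3 N at half height moves it.
- live_lever (a joint): Lever of one neighbouring breaker, same build and joint meaning: it is on (1.1 to 1.2 rad, leaning away from the robot) and must stay on. Shut fingers set down beside a lever, tips 15 to 25 mm above the top face, can push it along the breaker's x either way.
- idle_lever (a joint): Lever of the other neighbouring breaker, same build and joint meaning: it is switched off (0 to 0.1 rad, leaning towards the robot) and must stay off.

How it is judged (in metres and radians):
On the way:
1. the tripped lever is pushed fully off (joint below 0.2 rad) (value of joint saw_lever below 0.2 rad), for 0.2 s.
At the end, for the whole second after the job is handed in: The tripped lever, having first been fully off (below 0.2 rad), is fully on (above 1.0 of 1.2 rad); the on neighbour is still on (above 0.95 rad) and the off neighbour still off (below 0.25 rad) (value of joint saw_lever above 1 rad and value of joint live_lever above 0.95 rad and value of joint idle_lever below 0.25 rad); the robot touches nothing.
It fails at once if the neighbour that is on is moved off its on position (below 0.95 rad) (value of joint live_lever below 0.95 rad).
It fails at once if the neighbour that is off is moved off its off position (above 0.25 rad) (value of joint idle_lever above 0.25 rad).
It also fails if it takes over 35 s, if anything falls off the work surface, if the arm or the gripper's body presses on something with over 40 N, if the wrist force passes 120 N, or if a joint passes its speed limit or range.

## Robot

A 6-joint arm with a two-finger parallel gripper is mounted at the origin on the work surface. World frame = base frame: x ahead of the robot, y to its left, z up, the work surface at z = 0. Lengths are in m, angles in degrees, forces in N, time in s.
With the tool pointing down it reaches from about 0.325 to 0.85 m from the base axis. Payload 15.5 kg.
Tool frame: the origin (TCP) lies midway between the tips of the shut fingers; the grasp point (between the pads) lies 19 mm behind it; y points along the fingers, x is the direction in which the jaws open and shut, and the axes are right-handed (so a half turn about y gives the same grasp; the last joint's range is limited). The gripper opens to 91 mm and grips with 3 to 60 N. Pads are 32 mm wide; open, the fingers measure 118 mm over their backs; the gripper's body (76 mm by 178 mm) begins 60 mm behind the grasp point.
Start: joints at [-72.794, 28.281, 77.091, -0, 74.628, -5.472], TCP at [0.241, -0.577, 0.214] pointing down, gripper open.
Joint ranges: [-166.48, 166.48], [-47.26, 123.95], [12.59, 153.08], [-70.14, 250.14], [6.76, 159.57], [-176.63, 176.63]. Speed limits (degrees/s): [108.29, 108.29, 147.25, 172.46, 172.46, 172.46].

## Interface

Orientations are given as a 3x3 rotation matrix whose columns are the frame's x, y, z axes.
In Python, from bench import ctrl gives the robot as it stands. The module is installed in compiled form; this text tells all that it offers. Calls block until the motion is done:
- ctrl.goto(position, orientation): joint-space move of the TCP to a pose.
- ctrl.move_l(position, vel=0.15, ori=None, contact_N=None): straight line of the TCP; ori=None keeps the orientation; vel is the mean speed in m/s. With contact_N (N) it stops when the force on the tool has changed by that much, and returns True; else False.
- ctrl.movej(angles): joint-space move.
- ctrl.command_gripper(opening): opening from 0.0 (shut) to 1.0 (fully open); the grip force is fixed at half the most; returns when the fingers have stopped.
- ctrl.sleep(seconds).
- ctrl.ik(position, orientation): joint angles nearest the present ones, or None.
- ctrl.read_camera(name): name is "scene" or "side" or "wrist"; returns the picture (384x512x3 uint8, blue, green, red); there is no depth.
- ctrl.camera_params(name): a dict with "fx", "fy", "cx", "cy" (pixels), "D" ([k1, k2, p1, p2, k3] as OpenCV has them; the pictures are not rectified), "pose" (4x4, takes a point from camera to world coordinates); the wrist camera has in their place "T_tool_cam" (4x4, takes a point from camera to tool coordinates, whose origin is the TCP and whose axes are the tool frame's). Camera axes: x right, y up, looking along -z (the intrinsics and any distortion apply to the point x, -y, -z); pixel columns grow to the right and rows downward; lengths in m; the calibration is good to about 2 mm. A picture is of the moment at which its call begins: read the wrist's pose just before it. camera_params takes no time and is no camera call.
A pose or a line that the arm cannot do raises ctrl.MotionError and nothing moves.
- ctrl.sign_off(): hands the job in, once; it reports no verdict.
Readings, each from a call of its own:
- ctrl.current_t(): time.
- ctrl.current_q(): joint angles.
- ctrl.current_dq(): joint speeds.
- ctrl.current_effort(): joint torques, N m.
- ctrl.current_tool_pos(): TCP position.
- ctrl.current_eef_rot(): TCP orientation.
- ctrl.current_contact_force(): force on the tool from outside, world axes, zero at the start.
- ctrl.current_wrist_torque(): the same for the moment, N m.
- ctrl.current_grip_width(): opening from 0.0 (shut) to 1.0 (fully open).
Only numpy, scipy, OpenCV 4.12 (cv2) and the standard library are available. Lean on these libraries where they do the work, as an engineer would, in place of code of your own. Each camera call takes 0.05 s, during which the arm holds its last target. There are 200 camera calls.

## Working session

There is one attempt and no reset: what is moved stays moved. The work goes in short steps, each a Python script; the robot and the scene stay as the last script left them, time stands still between calls to the robot, and variables do not carry over. Pictures are saved under pics/ and viewed, about 8 in all and at most 12, crops included, and the job is handed in when it is done.

```bash
mkdir -p pics; python3 - <<'E'
from bench import ctrl
import cv2,numpy as np
np.set_printoptions(precision=4,suppress=True)
for n in("scene","side"):
    im=ctrl.read_camera(n); cv2.imwrite(f"pics/{n}0.png",im); p=ctrl.camera_params(n); print(n,p)
print(ctrl.camera_params("wrist"),ctrl.current_t(),ctrl.current_eef_rot())
E
```

```text
scene {'fx': 431.86851253215775, 'fy': 431.86851253215775, 'cx': 255.62910313290143, 'cy': 190.20265547844366, 'D': array([-0.166,  0.   ,  0.   ,  0.   ,  0.   ]), 'pose': array([[ 0.666 , -0.5682,  0.4833,  0.9332],
       [ 0.7459,  0.5018, -0.438 , -0.28  ],
       [ 0.0064,  0.6522,  0.758 ,  0.7065],
       [ 0.    ,  0.    ,  0.    ,  1.    ]])}
side {'fx': 461.93241200032395, 'fy': 461.93241200032395, 'cx': 252.37797250301045, 'cy': 190.39047057399333, 'D': array([-0.1917,  0.    ,  0.    ,  0.    ,  0.    ]), 'pose': array([[ 0.9993,  0.0066, -0.0377,  0.5423],
       [-0.0337,  0.615 , -0.7878, -0.53  ],
       [ 0.018 ,  0.7885,  0.6147,  0.5581],
       [ 0.    ,  0.    ,  0.    ,  1.    ]])}
{'fx': 339.48771214771887, 'fy': 339.48771214771887, 'cx': 252.4581533088024, 'cy': 194.11210264203848, 'D': array([-0.0529,  0.    ,  0.    ,  0.    ,  0.    ]), 'T_tool_cam': array([[ 1.    ,  0.0005, -0.0008,  0.0001],
       [-0.0009,  0.2863, -0.9581, -0.1696],
       [-0.0003,  0.9581,  0.2863,  0.0812],
       [ 0.    ,  0.    ,  0.    ,  1.    ]])} 0.1 [[ 0.3856 -0.0003  0.9227]
 [-0.9227  0.001   0.3856]
 [-0.0011 -1.      0.0001]]
```

View pics/scene0.png

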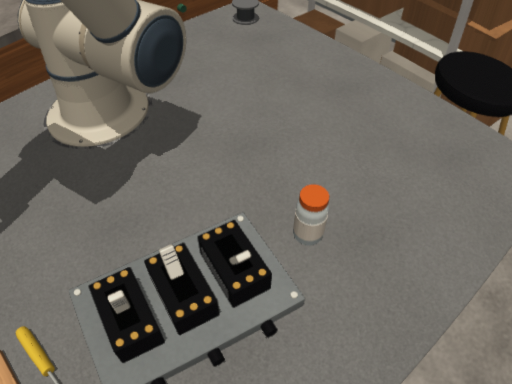

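View pics/side0.png

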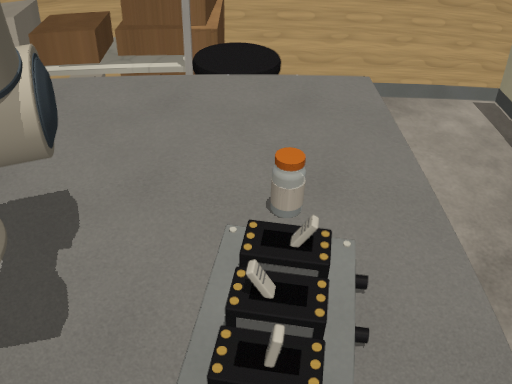

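The scene picture shows the three breakers at about (122,315), (180,285) and (235,262). In the side picture the lowest lever, at (275,345), is near upright, so it is the tripped one. The middle lever leans towards the robot (idle) and the top one leans away (live). I'll locate the brass screws next.

```bash
cat > h.py <<'E'
from bench import ctrl
import cv2,numpy as np
np.set_printoptions(precision=4,suppress=True)
def ray(n,uv,pose=None):
    p=ctrl.camera_params(n); K=np.array([[p["fx"],0,p["cx"]],[0,p["fy"],p["cy"]],[0,0,1]])
    a=cv2.undistortPoints(np.array(uv,float).reshape(-1,1,2),K,p["D"])[:,0]
    T=p["pose"] if pose is None else pose
    return T[:3,3],np.c_[a[:,0],-a[:,1],-np.ones(len(a))]@T[:3,:3].T
def plane(n,uv,z,pose=None):
    o,d=ray(n,uv,pose); return o+d*((z-o[2])/d[:,2])[:,None]
def blobs(im,lo,hi,amin,amax):
    m=cv2.inRange(cv2.cvtColor(im,cv2.COLOR_BGR2HSV),lo,hi)
    _,_,s,c=cv2.connectedComponentsWithStats(m)
    k=(s[1:,4]>=amin)&(s[1:,4]<=amax); return c[1:][k],s[1:,4][k]
E
python3 - <<'E'
from h import *
for n in("scene","side"):
    im=cv2.imread(f"pics/{n}0.png")
    c,a=blobs(im,(12,110,110),(28,255,255),12,150)
    k=c[:,1]>215; c,a=c[k],a[k]
    print(n);print(np.c_[c,a,plane(n,c,.085)[:,:2]])
E
```

```text
scene
[[230.     224.7353  34.       0.5672  -0.0091]
 [218.     230.2647  34.       0.5625  -0.0326]
 [205.8286 235.7429  35.       0.5577  -0.056 ]
 [178.4571 248.2857  35.       0.5474  -0.1074]
 [152.5    260.      40.       0.5377  -0.1545]
 [261.7895 271.7632  38.       0.6754  -0.031 ]
 [123.675  272.925   40.       0.5271  -0.2055]
 [249.0976 278.2683  41.       0.6707  -0.0546]
 [110.0769 279.      39.       0.5222  -0.2292]
 [ 96.675  284.975   40.       0.5174  -0.2524]
 [236.122  284.878   41.       0.666   -0.0782]
 [207.1628 299.186   43.       0.6554  -0.129 ]
 [193.2889 306.0889  45.       0.6506  -0.1528]
 [179.38   312.9     50.       0.6457  -0.1763]
 [148.4468 328.0638  47.       0.6354  -0.2274]
 [133.8298 335.0213  47.       0.6305  -0.2511]
 [119.3696 342.1087  46.       0.6259  -0.2745]]
side
[[252.6842 224.5     38.       0.5689  -0.0081]
 [324.9762 233.3333  42.       0.6769  -0.0298]
 [250.2105 235.3158  38.       0.5644  -0.032 ]
 [324.1905 244.5     42.       0.6721  -0.0535]
 [247.4146 246.3415  41.       0.5597  -0.055 ]
 [323.3864 256.0227  44.       0.6674  -0.0768]
 [240.7885 272.8846  52.       0.5494  -0.1061]
 [321.4615 283.8269  52.       0.6571  -0.1283]
 [237.1731 286.1538  52.       0.5442  -0.1296]
 [320.3276 297.3621  58.       0.6523  -0.1513]
 [233.8621 300.3103  58.       0.5397  -0.1533]
 [319.4531 312.1562  64.       0.6478  -0.1752]
 [225.5    333.5     68.       0.5293  -0.2043]
 [316.5    346.5     68.       0.6373  -0.226 ]
 [221.5    350.      78.       0.5248  -0.2276]
 [315.0125 363.85    80.       0.6326  -0.2495]
 [216.8353 367.5412  85.       0.5197  -0.2512]
 [313.2105 380.807   57.       0.6278  -0.2714]]
```

The two views agree within 2 mm, and the 100 mm breaker spacing checks out. Next is the push to off.

```bash
cat >> h.py <<'E'
C=np.array([.5775,-.2393,.085]); b=np.array([.108,-.022,0]); b/=np.linalg.norm(b)
R=np.c_[[b[1],-b[0],0],[0,0,-1],b]
def P(x,h): return C+b*x+[0,0,h]
def rel(): d=ctrl.current_tool_pos()-C; return np.array([d@b,d@np.cross([0,0,1],b),d[2]])
E
python3 - <<'E'
from h import *
ctrl.command_gripper(0.0)
ctrl.goto(P(.047,.11),R)
print(ctrl.current_t(),rel(),ctrl.current_grip_width())
print(ctrl.move_l(P(.047,.02),vel=.12,contact_N=8),rel())
print(ctrl.move_l(P(-.010,.02),vel=.04,contact_N=12),rel(),ctrl.current_contact_force(),ctrl.current_t())
for n in("scene","side"): cv2.imwrite(f"pics/{n}1.png",ctrl.read_camera(n))
E
python3 -c "
import cv2,numpy as np
cv2.imwrite('pics/c1.png',np.hstack([cv2.resize(cv2.imread('pics/scene1.png')[180:384,30:290],(400,314)),cv2.resize(cv2.imread('pics/side1.png')[180:384,150:410],(400,314))]))"
```

```text
3.3 [ 0.0468 -0.0009  0.11  ] 0.0033002750421296623
False [ 0.0475 -0.0002  0.0207]
True [-0.0026 -0.0002  0.0204] [ 3.9248 -0.2529  2.6059] 5.35
```

View pics/c1.png

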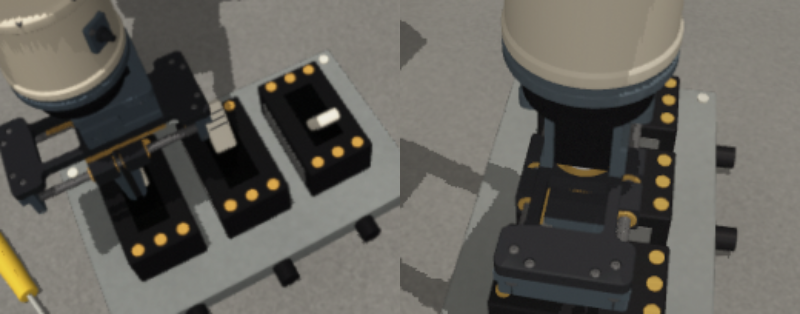

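The crop shows the shut fingers behind the tripped lever and the neighbours unmoved. The stop at x = -2.6 mm corresponds to the lever being within about 2° of its off stop. I'll back off, rise and check.

```bash
python3 - <<'E'
from h import *
ctrl.sleep(.3)
ctrl.move_l(P(.015,.02),vel=.08)
ctrl.move_l(P(.015,.09),vel=.15)
ctrl.move_l(P(-.085,.09),vel=.15)
print(rel(),ctrl.current_t())
for n in("scene","side"): cv2.imwrite(f"pics/{n}2.png",ctrl.read_camera(n))
cv2.imwrite('pics/c2.png',np.hstack([cv2.resize(cv2.imread('pics/scene2.png')[180:384,30:290],(400,314)),cv2.resize(cv2.imread('pics/side2.png')[180:384,150:410],(400,314))]))
E
```

```text
[-0.0843 -0.0001  0.0899] 7.5583
```

View pics/c2.png

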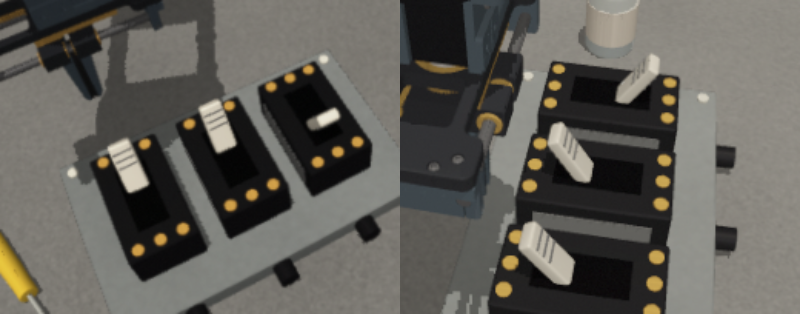

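The tripped lever (left picture at about (128,165), right picture at about (547,255)) now leans fully towards the robot, parallel to the idle one. Next I throw it on.

```bash
python3 - <<'E'
from h import *
print(ctrl.move_l(P(-.085,.02),vel=.12,contact_N=8),rel())
print(ctrl.move_l(P(.010,.02),vel=.05,contact_N=12),rel(),ctrl.current_contact_force(),ctrl.current_t())
ctrl.sleep(.3)
ctrl.move_l(P(-.02,.02),vel=.08)
ctrl.move_l(P(-.02,.11),vel=.15)
ctrl.move_l(P(-.12,.14),vel=.15)
print(rel(),ctrl.current_contact_force(),ctrl.current_t())
for n in("scene","side"): cv2.imwrite(f"pics/{n}3.png",ctrl.read_camera(n))
cv2.imwrite('pics/c3.png',np.hstack([cv2.resize(cv2.imread('pics/scene3.png')[180:384,30:290],(400,314)),cv2.resize(cv2.imread('pics/side3.png')[180:384,150:410],(400,314))]))
E
```

```text
False [-0.0846 -0.0001  0.0204]
True [0.0043 0.0001 0.0193] [-5.0547 -0.1313  6.2745] 10.0417
[-0.1194 -0.0001  0.1398] [ 1.189  -0.1076  0.3113] 12.3917
```

View pics/c3.png

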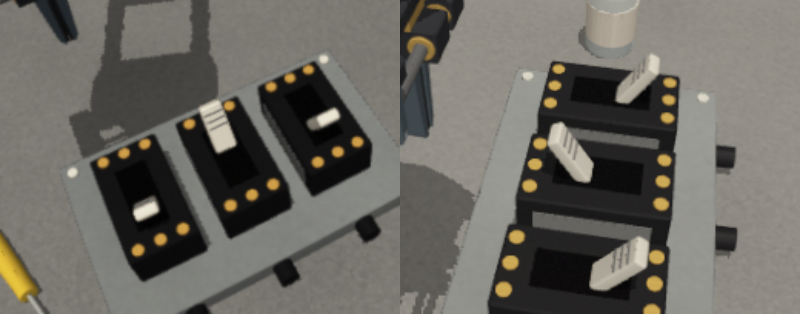

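The tripped lever (right picture at about (620,263)) leans away at least as far as the live one. The neighbours have not changed and the arm is clear.

```bash
python3 -c "
from h import *
print(ctrl.current_contact_force(),ctrl.current_t()); ctrl.sign_off()"
```

```text
[-0.3588  0.4449 -0.258 ] 12.4917
the job is handed in; nothing more can be done
```

The saw breaker is reset and the job was handed in at 12.5 s; sign-off gives no verdict, so the result rests on my own checks below.

- **Finding it:** I located the tripped breaker, the one at the -y end of the row, from its brass screws. The two camera views agreed within about 2 mm, and the breaker spacing measured 100 mm as it should.
- **Off:** With shut fingers I pushed the lever towards the robot until the contact stop, at x = -2.6 mm against -3.8 mm predicted. That leaves it about 1 to 2° short of the off stop by geometry. The picture showed it parallel to the idle lever.
- **On:** I then pushed it away until the contact stop, at +4.3 mm against +3.8 mm predicted for the on stop.
- **Last checks:** The final pictures show the saw lever fully on, with the live lever still on and the idle lever still off. The fingers are clear of everything, and the residual force reading is about 0.6 N. No check failed or disagreed.

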